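Reset the tripped breaker and load the swab heater

TASK

The breaker feeding the dry-block heater has tripped to its middle position: first reset it by pushing its lever fully off (to the green mark), then throwing it fully on (to the red mark). Then take every swab out of its sleeve in the white rack by its cap and push it down into an empty tube of the heater, cap flange fully home on the tube's rim; when all are in, set the clear cover down over them, flat on the heater's deck, and after that press the green start button. Never lay a swab down, and leave everything else on the bench where it is.

Things in the scene. Friction and masses are not known exactly. Their poses are not given: they have to be found in the camera images.
- supply: Bench supply unit, fixed: grey steel box 190 x 130 x 67 mm with a black moulded-case breaker (130 x 78 mm, top face 93 mm, raised nose 101 mm above the bench, the nose 86 mm long in x) on top. Origin: centre of its underside. Its x axis points from the breaker's off end (green mark) to its on end (red mark).
- breaker (a joint): Breaker lever angle, rad: -0.45 against the stop = off (leaning to the green mark, supply -x), near 0 (upright) = tripped, +0.45 against the stop = on (leaning to the red mark, supply +x). It turns about the supply's y axis through a pivot on the supply's centre line (above its origin), 92 mm above the bench, has firm friction (about 0.14 N m) and stays where it is left.
- lever_tip (a point): Centre of the top end of the black breaker lever with a white band near its end. The lever is 14 mm thick along its swing, 26 mm wide, its end 56 mm from the pivot, standing 47 mm above the nose when upright.
- rack: White foam rack, fixed, 204 x 60 x 40 mm, with five clear sleeves in a row along its x axis at x = -80, -40, 0, +40, +80 mm, mouths 96 mm above the bench; swabs stand in some of them. Origin: centre of its underside.
- heater: White dry-block heater, fixed, 210 x 240 mm, deck 95 mm above the bench. Origin: centre of its underside. Control panel on its -x half, on its +x half an aluminium block (188 mm along y, 56 mm along x) standing 4 mm proud of the deck, with a row of five open clear tubes along y.
- block (a point): Centre of the aluminium block at deck height (95 mm above the bench); the cover's origin comes here. Row of tubes runs along the heater's y axis through it.
- start (a joint): Travel of the start button, m: 0 = up, 0.006 = fully down; sprung, fully down takes about 5 N.
- start_top (a point): Centre of the top of the round green start button (28 mm across) on the control panel; it is pressed straight down.
- cover: Loose clear cover, open below: 78 mm (x) x 210 mm (y) x 64 mm high, walls 3 mm, 0.26 kg. Origin: centre of its lower rim. It fits over the raised block with 8 mm to spare on each side, either way round, its long side along the tube row. On top a blue ridge handle, 16 mm thick (cover x), 64 mm long (cover y), from 64 to 98 mm above the rim.
- tube1 (a point): Centre of the mouth (rim plane) of heater tube 1, 112 mm above the bench; clear tube 16 mm outside, 12 mm bore, 94 mm deep, orange collar, 40 mm from its neighbour; empty at the start.
- swab1: Swab with a teal cap (None if absent), standing in a rack sleeve. Origin: lower end of its bud; z up through the cap. From there up: round-ended bud (6 mm across, 20 mm), shaft (4.4 mm across) to 72 mm, plug (9 mm) to 79 mm, flange (19 mm across, underside at 79 mm), round grip (15 mm across) from 82 to 117 mm. In sleeve or tube the flange rests on the rim, origin 79 mm below it.
- tube2 (a point): Centre of the mouth (rim plane) of heater tube 2, 112 mm above the bench; clear tube 16 mm outside, 12 mm bore, 94 mm deep, orange collar, 40 mm from its neighbour; empty at the start.
- swab2: Swab with a teal cap (None if absent), standing in a rack sleeve. Origin: lower end of its bud; z up through the cap. From there up: round-ended bud (6 mm across, 20 mm), shaft (4.4 mm across) to 72 mm, plug (9 mm) to 79 mm, flange (19 mm across, underside at 79 mm), round grip (15 mm across) from 82 to 117 mm. In sleeve or tube the flange rests on the rim, origin 79 mm below it.
- tube3 (a point): Centre of the mouth (rim plane) of heater tube 3, 112 mm above the bench; clear tube 16 mm outside, 12 mm bore, 94 mm deep, orange collar, 40 mm from its neighbour; empty at the start.
- swab3: Swab with a teal cap (None if absent), standing in a rack sleeve. Origin: lower end of its bud; z up through the cap. From there up: round-ended bud (6 mm across, 20 mm), shaft (4.4 mm across) to 72 mm, plug (9 mm) to 79 mm, flange (19 mm across, underside at 79 mm), round grip (15 mm across) from 82 to 117 mm. In sleeve or tube the flange rests on the rim, origin 79 mm below it.
- tube4 (a point): Centre of the mouth (rim plane) of heater tube 4, 112 mm above the bench; clear tube 16 mm outside, 12 mm bore, 94 mm deep, orange collar, 40 mm from its neighbour; empty at the start.
- swab4: Swab with a teal cap (None if absent), standing in a rack sleeve. Origin: lower end of its bud; z up through the cap. From there up: round-ended bud (6 mm across, 20 mm), shaft (4.4 mm across) to 72 mm, plug (9 mm) to 79 mm, flange (19 mm across, underside at 79 mm), round grip (15 mm across) from 82 to 117 mm. In sleeve or tube the flange rests on the rim, origin 79 mm below it.
- tube5 (a point): Centre of the mouth (rim plane) of heater tube 5, 112 mm above the bench; clear tube 16 mm outside, 12 mm bore, 94 mm deep, orange collar, 40 mm from its neighbour; empty at the start.
- swab5: Swab with a teal cap (None if absent), standing in a rack sleeve. Origin: lower end of its bud; z up through the cap. From there up: round-ended bud (6 mm across, 20 mm), shaft (4.4 mm across) to 72 mm, plug (9 mm) to 79 mm, flange (19 mm across, underside at 79 mm), round grip (15 mm across) from 82 to 117 mm. In sleeve or tube the flange rests on the rim, origin 79 mm below it.
- spray: White bottle with a blue cap, 64 mm across, 150 mm tall; loose, not part of the job: leave it. Origin: centre of its underside.
- tip_box: Blue pipette-tip box with a clear lid, 85 x 120 x 65 mm; loose, not part of the job: leave it. Origin: centre of its underside.
- marker: Black marker pen lying on the bench, 130 mm long, 12 mm thick; loose, not part of the job: leave it. Origin: middle of its length.
- timer: Small white lab timer, 62 x 62 x 24 mm; loose, not part of the job: leave it. Origin: centre of its underside.
- tape: Roll of paper tape, 72 mm across, 19 mm high; loose, not part of the job: leave it. Origin: centre of its underside.
Mind the look-alikes: they are no part of the job. Leave any orange look-alike of the cover alone.

How it is judged:
By the outcome, as a careful person would: the job done as asked, in the order asked, and still so for the second after the job is handed in, with the robot touching nothing.
Of swab1, swab2, swab3, swab4, swab5 only 3 to 5 are there at a start; the rules pass over those that are not, and their reading is None.
At some moment in a run one of cover may be knocked a few centimetres aside while the robot is not near it.
It also fails if it takes over 210 s, if anything falls off the work surface, if the arm or the gripper's body presses on something with over 40 N, if the wrist force passes 120 N, or if a joint passes its speed limit or range.

ROBOT

A 6-joint arm with a two-finger parallel gripper is mounted at the origin on the work surface. World frame = base frame: x ahead of the robot, y to its left, z up, the work surface at z = 0. Lengths are in m, angles in rad, forces in N, time in s.
With the tool pointing down it reaches from about 0.4 to 0.925 m from the base axis. Payload 3.4 kg.
Tool frame: the origin (TCP) lies on the centre line of the jaws, within the pads' length; the fingertips stand 14 mm ahead of it and the grasp point (between the pads) lies 5 mm behind it; z points along the fingers, y is the line along which they close (so a half turn about z gives the same grasp; the last joint's range is limited). The gripper opens to 85 mm and grips with 20 to 120 N. Pads are 22 mm wide; open, the fingers measure 114 mm over their backs; the gripper's body (76 mm by 85 mm) begins 54 mm behind the grasp point. The pads swing forward as they close: fully open they stand 13 mm farther back than shut.
Start: joints at [1.252, 0.307, 1.506, -0, 1.328, -0.073], TCP at [0.14, 0.558, 0.245] pointing down, gripper open.
Joint ranges: [-3.12, 3.12], [-1.05, 2.28], [0.14, 2.33], [-1.42, 4.57], [0.1, 2.73], [-2.68, 2.68]. Speed limits (rad/s): [2.57, 2.57, 3.14, 3.14, 3.14, 3.14].

INTERFACE

Orientations are given as a rotation vector (axis times angle).
In Python, from bench import * gives the robot as it stands.
- The arm moves only by the tool drive_tool, never from a script. Its argument "motion" is a list of rows, each an object with "claw": the opening, from -1 (shut) to 1 (fully open), so that 0 is half open; "travel": the shift along the world's x, y, z in m, a list of three; "angular": the turn, a rotation vector about the world's x, y, z in degrees, a list of three. A call has 1 to 20 rows; each row is the pose to reach, as a shift and turn from the pose commanded when the call began; what a row does not reach only later rows make up. A row lasts 1/8 s, in which the tool goes at most 62.5 mm and 10.7 degrees, less where a joint would pass 70% of its speed; a pose out of reach is approached as far as the arm can. A call with a gripper value outside its range is refused whole. The fingers move at their own pace and stop on an object; "newtons" is the grip in N (left out, the last holds). Time passes only in rows, so rows that repeat a pose let the fingers close. It gives the time, the measured TCP pose, the force, the opening and the grip force at its end, in the units of the state.
- state(): the state, without advancing time (a new reading comes with each control period).
- capture(name): name is "scene" or "top"; returns the picture (420x560x3 uint8, red, green, blue); there is no depth.
- camera_info(name): a dict with "intrinsics" (3x3 intrinsics, pixels), "origin" and "rotation" of the camera in the world. Camera axes: x right, y up, looking along -z (the intrinsics and any distortion apply to the point x, -y, -z); pixel columns grow to the right and rows downward; lengths in m; the calibration is good to about 2 mm. A picture is of the moment at which its call begins. camera_info takes no time and is no camera call.
- sign_off(): hands the job in; it is judged then, once.
The state is a dict: "t": time; "joint_pos": joint angles; "joint_vel": joint speeds; "joint_torque": joint torques, N m; "position": TCP position; "tool_rot": TCP orientation; "contact_force": force on the tool from outside, world axes, zero at the start; "wrist_torque": the same for the moment, N m; "opening": finger opening in m; "gripper_force": force on a finger pad.
Only numpy, scipy, OpenCV 4.12 (cv2) and the standard library are available. Lean on these libraries where they do the work, as an engineer would, in place of code of your own. Each camera call takes 0.05 s, during which the arm holds its last target. There are 200 camera calls.

## Working session

There is one attempt and no reset: what is moved stays moved. The work goes in short steps, Python scripts to look and compute and a tool call to move; the robot and the scene stay as the last step left them, time stands still between calls to the robot, and variables do not carry over. Pictures are saved under pics/ and viewed, at most 14 in all, crops included, and the job is handed in when it is done.

Besides the shell and the picture viewer there is one more tool, called after "Request:" by a JSON object that holds its "op" and its "data", one argument or row to a line. drive_tool: Moves the arm, as the interface text tells. Its arguments: {"type":"object","properties":{"motion":{"type":"array"},"newtons":{"type":"number"}},"required":["motion"]}

```bash
ls; mkdir -p pics; python3 - <<'E'
from bench import *
import cv2
for n in("scene","top"):
    im=capture(n); cv2.imwrite(f"pics/{n}0.png",im[:,:,::-1]); i=camera_info(n)
    print(n,i)
s=state();print(s)
E
```

```text
pics
scene {'intrinsics': array([[537.11780085,   0.        , 278.65577846],
       [  0.        , 537.11780085, 205.67998491],
       [  0.        ,   0.        ,   1.        ]]), 'origin': array([ 1.14416304, -0.97389964,  0.92889923]), 'rotation': array([0.92422497, 0.2638641 , 0.55351756])}
top {'intrinsics': array([[463.25364616,   0.        , 280.03544999],
       [  0.        , 463.25364616, 198.46777494],
       [  0.        ,   0.        ,   1.        ]]), 'origin': array([0.30492679, 0.00697565, 1.52829023]), 'rotation': array([ 0.12805651, -0.12154791, -1.59547178])}
{'t': 0.1, 'joint_pos': array([ 1.25150346e+00,  3.07497290e-01,  1.50753290e+00, -1.92133225e-06,
        1.32838539e+00, -7.35100643e-02]), 'joint_vel': array([ 0.00145871, -0.00033748, -0.00251811, -0.00081651, -0.00107488,
       -0.0003692 ]), 'joint_torque': array([-1.32579062e-03, -4.58533895e+01, -2.52610713e+01, -2.14910960e-04,
        5.74573918e-03,  3.24664200e-05]), 'position': array([0.13975102, 0.55715084, 0.24447735]), 'tool_rot': array([-3.85059436e-01, -3.11754747e+00,  2.80866001e-03]), 'contact_force': array([0.19229544, 0.30205077, 0.19202959]), 'wrist_torque': array([ 0.00344869, -0.09524993, -0.01677825]), 'gripper_force': 0.0, 'opening': 0.08565442190503764}
```

View pics/scene0.png

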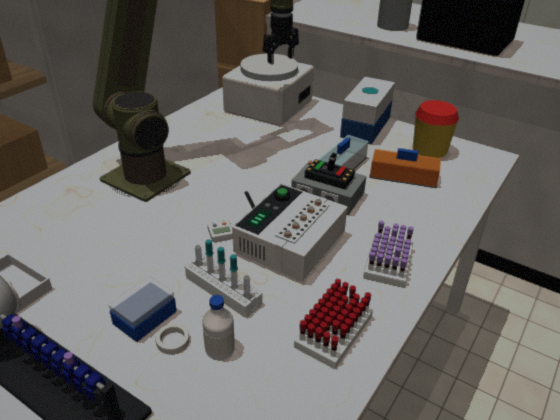

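View pics/top0.png

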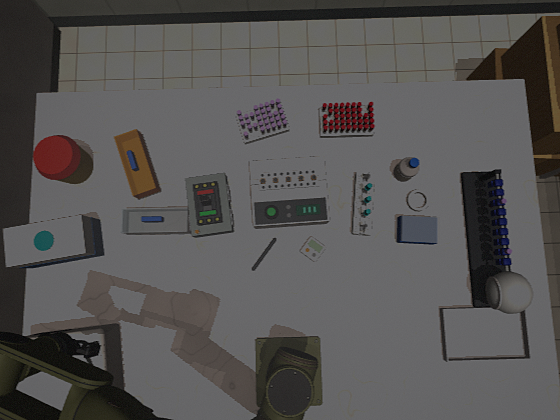

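```bash
cat > h.py <<'E'
from bench import *
import cv2, numpy as np
from scipy.spatial.transform import Rotation as R
C={n:camera_info(n) for n in("scene","top")}
def ray(n,p):
    i=C[n];K=np.array(i['intrinsics']);d=np.linalg.inv(K)@[p[0],p[1],1]
    return np.array(i['origin']),R.from_rotvec(i['rotation']).as_matrix()@(d*[1,-1,-1])
def onz(n,p,z):
    o,d=ray(n,p);return o+d*(z-o[2])/d[2]
def proj(n,P):
    i=C[n];q=R.from_rotvec(i['rotation']).as_matrix().T@(np.array(P)-i['origin'])*[1,-1,-1]
    q=np.array(i['intrinsics'])@q;return q[:2]/q[2]
def tri(pt,ps):
    o1,d1=ray("top",pt);o2,d2=ray("scene",ps)
    s=np.linalg.lstsq(np.c_[d1,-d2],o2-o1,rcond=None)[0]
    a,b=o1+d1*s[0],o2+d2*s[1];return (a+b)/2,np.linalg.norm(a-b)
def crop(n,x0,y0,x1,y1,k,name,g=1.0):
    im=capture(n);c=im[y0:y1,x0:x1]
    c=np.clip(c*g,0,255).astype('uint8')
    cv2.imwrite(f"pics/{name}.png",cv2.resize(c,None,fx=k,fy=k,interpolation=cv2.INTER_CUBIC)[:,:,::-1]);return im
E
python3 - <<'E'
from h import *
crop("top",115,145,385,245,2.96,"t1",1.6)
crop("scene",180,130,380,320,3.1,"s1",1.3)
E
```

```text
(no output)
```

View pics/t1.png

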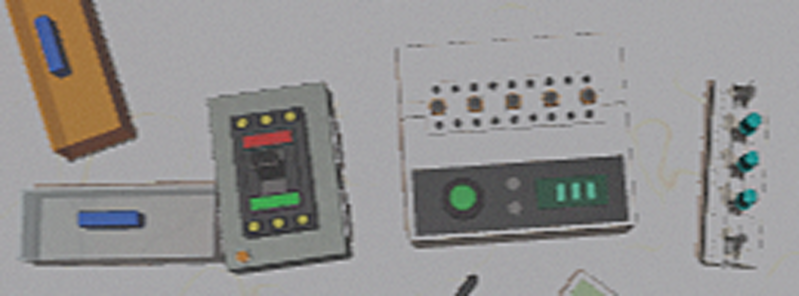

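View pics/s1.png

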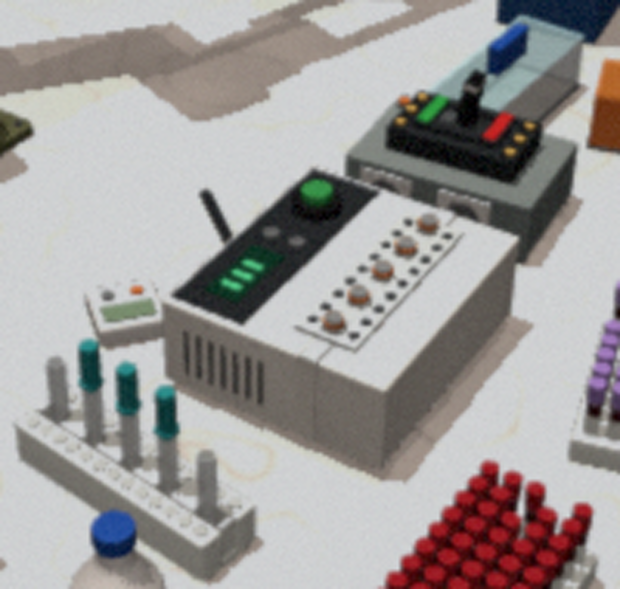

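The top crop shows five empty tubes (crop 438,106 → 587,96), the button at (463,197), three teal caps in the middle rack sleeves, and the clear cover beside the supply at (110,222). Now the numbers, by colour masks.

```bash
cat >> h.py <<'E'
def blobs(n,im,lo,hi,box,amin=6):
    x0,y0,x1,y1=box;hs=cv2.cvtColor(im,cv2.COLOR_RGB2HSV)[y0:y1,x0:x1]
    m=cv2.inRange(hs,np.array(lo),np.array(hi));k,l,st,c=cv2.connectedComponentsWithStats(m)
    return [(np.round(c[i]+[x0,y0],2),st[i,4]) for i in range(1,k) if st[i,4]>=amin]
COL=dict(teal=((80,100,40),(98,255,255)),green=((50,120,60),(75,255,255)),red=((0,140,60),(6,255,255)),blue=((105,120,50),(125,255,255)),orange=((5,70,50),(20,255,255)))
E
python3 - <<'E'
from h import *
T=capture("top");S=capture("scene")
bt=dict(teal=(350,165,385,245),green=(180,145,340,245),red=(180,145,240,245),blue=(120,205,190,240),orange=(250,165,330,195))
bs=dict(teal=(190,230,260,300),green=(230,140,380,250),red=(290,140,380,210),blue=(320,120,370,160),orange=(270,190,335,250))
for c in COL:
    print(c,'TOP',blobs("top",T,*COL[c],bt[c],3)); print('   SC',blobs("scene",S,*COL[c],bs[c],3))
E
```

```text
teal TOP [(array([369.05, 185.1 ]), np.int32(20)), (array([366.62, 188.88]), np.int32(8)), (array([368.44, 198.11]), np.int32(18)), (array([365.57, 201.43]), np.int32(7)), (array([367.22, 211.83]), np.int32(23))]
   SC [(array([208.57, 247.73]), np.int32(82)), (array([220.68, 255.25]), np.int32(80)), (array([233.08, 262.99]), np.int32(83))]
green TOP [(array([270.92, 211.24]), np.int32(49)), (array([207.43, 212.57]), np.int32(56))]
   SC [(array([319.07, 164.55]), np.int32(44)), (array([281.58, 190.86]), np.int32(57)), (array([257.65, 218.31]), np.int32(77))]
red TOP [(array([204.85, 191.51]), np.int32(47))]
   SC [(array([340.42, 170.42]), np.int32(40))]
blue TOP [(array([151.58, 218.44]), np.int32(81))]
   SC [(array([349. , 120.5]), np.int32(4)), (array([353.2, 121.4]), np.int32(5)), (array([357.67, 122.33]), np.int32(3)), (array([362.2, 123.4]), np.int32(5)), (array([367.2, 124.4]), np.int32(5)), (array([342.7 , 144.18]), np.int32(83))]
orange TOP [(array([312.67, 177.78]), np.int32(9)), (array([275.57, 181.  ]), np.int32(7)), (array([288.8, 180.4]), np.int32(5)), (array([300.67, 179.5 ]), np.int32(6)), (array([262.8, 182.8]), np.int32(5))]
   SC [(array([317.23, 202.85]), np.int32(13)), (array([310.5 , 210.33]), np.int32(12)), (array([303.2 , 218.07]), np.int32(15)), (array([295.07, 226.14]), np.int32(14)), (array([287.43, 234.57]), np.int32(14))]
```

```bash
python3 - <<'E'
from h import *
f=lambda v:np.round(np.array(v)*1000,1)
for t,s in [((262.8,182.8),(317.23,202.85)),((275.57,181),(310.5,210.33)),((288.8,180.4),(303.2,218.07)),((300.67,179.5),(295.07,226.14)),((312.67,177.8),(287.43,234.57))]:
    p,e=tri(t,s);print('tube',f(p),f(e),f(onz("top",t,.110)),f(onz("scene",s,.110)))
for t,s in [((368.4,186.2),(233.08,262.99)),((367.6,199),(220.68,255.25)),((366.6,212.1),(208.57,247.73))]:
    p,e=tri(t,s);print('cap',f(p),f(e),f(onz("top",t,.120)),f(onz("scene",s,.118)))
for n,t,s,z in [('btn',(270.92,211.24),(281.58,190.86),.105),('grn',(207.43,212.57),(319.07,164.55),.102),('red',(204.85,191.51),(340.42,170.42),.102),('hand',(151.58,218.44),(342.7,144.18),.085)]:
    p,e=tri(t,s);print(n,f(p),f(e),f(onz("top",t,z)),f(onz("scene",s,z)))
E
```

```text
tube [587.2  64.1  97.1] 5.4 [582.4  62.  110. ] [597.7  50.  110. ]
tube [591.1  23.5  98.3] 4.4 [587.   22.1 110. ] [600.4  11.1 110. ]
tube [592.7 -17.5  98.7] 6.6 [587.7 -19.2 110. ] [602.4 -28.1 110. ]
tube [593.7 -55.7  97.4] 4.1 [589.5 -56.3 110. ] [603.4 -68.1 110. ]
tube [597.1 -94.3  97.3] 1.9 [593.8 -94.  110. ] [ 606.1 -107.   110. ]
cap [ 562.  -265.6  111.4] 0.5 [ 560.3 -264.2  120. ] [ 566.9 -271.1  118. ]
cap [ 522.1 -260.8  111.2] 0.8 [ 520.4 -259.4  120. ] [ 527.5 -266.5  118. ]
cap [ 481.4 -255.5  110.5] 0.8 [ 479.9 -254.   120. ] [ 487.8 -261.9  118. ]
btn [492.   38.9 112.9] 0.1 [493.  39. 105.] [485.7  48.8 105. ]
grn [495.1 236.7  99.2] 0.4 [494.9 236.3 102. ] [497.1 232.3 102. ]
red [562.2 244.8  98.7] 0.3 [561.5 244.2 102. ] [564.6 240.1 102. ]
hand [482.3 413.9  83.8] 3.4 [483.6 414.6  85. ] [482.2 410.2  85. ]
```

Row of tubes centre ≈ (592,-16), row slanted 3.6°; supply centre ≈ (529,241), x axis at 6.8°; caps near (562,-266), (522,-261), (481,-256). Going above the lever.

Request:
{"op": "drive_tool", "data": {
  "motion": [
    {"claw": 0,"travel": [0.389,-0.317,-0.025],"angular": [0,0,-69]},
    {"claw": 0,"travel": [0.389,-0.317,-0.025],"angular": [0,0,-69]},
    {"claw": 0,"travel": [0.389,-0.317,-0.025],"angular": [0,0,-69]},
    {"claw": 0,"travel": [0.389,-0.317,-0.025],"angular": [0,0,-69]},
    {"claw": 0,"travel": [0.389,-0.317,-0.025],"angular": [0,0,-69]},
    {"claw": 0,"travel": [0.389,-0.317,-0.025],"angular": [0,0,-69]},
    {"claw": 0,"travel": [0.389,-0.317,-0.025],"angular": [0,0,-69]},
    {"claw": 0,"travel": [0.389,-0.317,-0.025],"angular": [0,0,-69]},
    {"claw": 0,"travel": [0.389,-0.317,-0.025],"angular": [0,0,-69]},
    {"claw": 0,"travel": [0.389,-0.317,-0.025],"angular": [0,0,-69]},
    {"claw": 0,"travel": [0.389,-0.317,-0.025],"angular": [0,0,-69]},
    {"claw": 0,"travel": [0.389,-0.317,-0.025],"angular": [0,0,-69]}
  ]
}}

```text
t: 1.8
position: [0.5278, 0.2418, 0.2205]
tool_rot: [-2.081, -2.353, -0.0]
contact_force: [-0.1, -0.4, -0.3]
opening: 0.0427
gripper_force: 0.0
```

```bash
python3 - <<'E'
from h import *
s=state();print(s['t'],s['position'],s['tool_rot'],s['opening'],s['joint_pos'])
crop("scene",230,80,430,230,4,"s2",1.3)
E
```

```text
1.8 [0.52783075 0.24181229 0.22051249] [-2.08079268e+00 -2.35344581e+00 -7.33567469e-05] 0.042745575317804776 [3.56722898e-01 3.34076152e-01 1.53073880e+00 1.98888284e-04
 1.27682633e+00 2.33843594e-01]
```

View pics/s2.png

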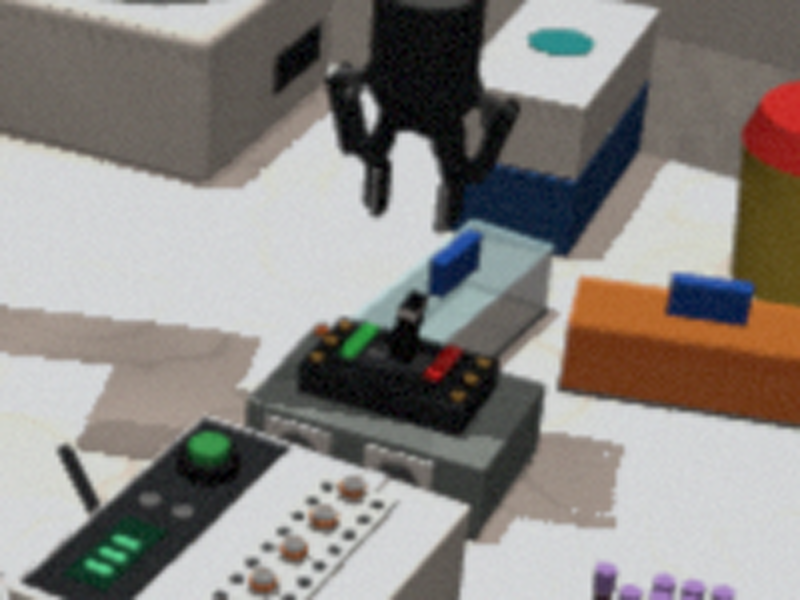

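The gripper hangs above the lever, fingers straddling it along the supply's x axis. Lowering and pushing off.

Request:
{"op": "drive_tool", "data": {
  "motion": [
    {"claw": 0,"travel": [0,0,-0.04]},
    {"claw": 0,"travel": [0,0,-0.07]},
    {"claw": 0,"travel": [0,0,-0.088]},
    {"claw": 0,"travel": [0,0,-0.088]},
    {"claw": 0,"travel": [-0.01,-0.001,-0.088]},
    {"claw": 0,"travel": [-0.018,-0.002,-0.088]},
    {"claw": 0,"travel": [-0.024,-0.003,-0.088]},
    {"claw": 0,"travel": [-0.028,-0.003,-0.088]},
    {"claw": 0,"travel": [-0.03,-0.0035,-0.088]},
    {"claw": 0,"travel": [-0.03,-0.0035,-0.088]}
  ]
}}

```text
schema error: expected keys claw, travel, angular
```

Request:
{"op": "drive_tool", "data": {
  "motion": [
    {"claw": 0,"travel": [0,0,-0.04],"angular": [0,0,0]},
    {"claw": 0,"travel": [0,0,-0.07],"angular": [0,0,0]},
    {"claw": 0,"travel": [0,0,-0.088],"angular": [0,0,0]},
    {"claw": 0,"travel": [0,0,-0.088],"angular": [0,0,0]},
    {"claw": 0,"travel": [-0.01,-0.001,-0.088],"angular": [0,0,0]},
    {"claw": 0,"travel": [-0.018,-0.002,-0.088],"angular": [0,0,0]},
    {"claw": 0,"travel": [-0.024,-0.003,-0.088],"angular": [0,0,0]},
    {"claw": 0,"travel": [-0.028,-0.003,-0.088],"angular": [0,0,0]},
    {"claw": 0,"travel": [-0.03,-0.0035,-0.088],"angular": [0,0,0]},
    {"claw": 0,"travel": [-0.03,-0.0035,-0.088],"angular": [0,0,0]}
  ]
}}

```text
t: 3.1
position: [0.5006, 0.2381, 0.1338]
tool_rot: [2.082, 2.35, 0.007]
contact_force: [3.8, 2.1, 7.0]
opening: 0.0428
gripper_force: 3.5
```

Request:
{"op": "drive_tool", "data": {
  "motion": [
    {"claw": 0,"travel": [-0.003,0,0],"angular": [0,0,0]},
    {"claw": 0,"travel": [-0.005,-0.0005,0],"angular": [0,0,0]},
    {"claw": 0,"travel": [-0.005,-0.0005,0],"angular": [0,0,0]}
  ]
}}

```text
t: 3.48
position: [0.5, 0.2381, 0.134]
tool_rot: [2.079, 2.346, 0.017]
contact_force: [12.5, 2.4, -0.4]
opening: 0.0431
gripper_force: 5.8
```

Request:
{"op": "drive_tool", "data": {
  "motion": [
    {"claw": 0,"travel": [-0.003,0,0],"angular": [0,0,0]},
    {"claw": 0,"travel": [-0.005,0,0],"angular": [0,0,0]},
    {"claw": 0,"travel": [-0.005,0,0],"angular": [0,0,0]}
  ]
}}

```text
t: 3.85
position: [0.4989, 0.2384, 0.1349]
tool_rot: [2.075, 2.342, 0.025]
contact_force: [20.4, 0.6, -2.1]
opening: 0.0426
gripper_force: 8.4
```

```bash
python3 - <<'E'
from h import *
crop("scene",270,110,400,207,6,"s3",1.3)
E
```

```text
(no output)
```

View pics/s3.png

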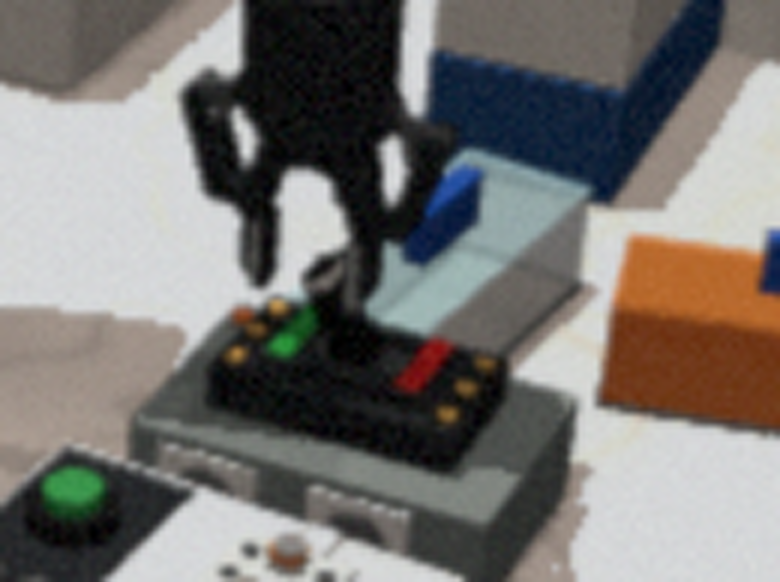

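Lever leans to the green mark against its stop. Now throwing on.

Request:
{"op": "drive_tool", "data": {
  "motion": [
    {"claw": 0,"travel": [0.015,0.002,0],"angular": [0,0,0]},
    {"claw": 0,"travel": [0.025,0.003,0],"angular": [0,0,0]},
    {"claw": 0,"travel": [0.035,0.004,0],"angular": [0,0,0]},
    {"claw": 0,"travel": [0.045,0.005,0],"angular": [0,0,0]},
    {"claw": 0,"travel": [0.055,0.006,0],"angular": [0,0,0]},
    {"claw": 0,"travel": [0.062,0.007,0],"angular": [0,0,0]},
    {"claw": 0,"travel": [0.068,0.0075,0],"angular": [0,0,0]},
    {"claw": 0,"travel": [0.072,0.008,0],"angular": [0,0,0]},
    {"claw": 0,"travel": [0.076,0.0085,0],"angular": [0,0,0]},
    {"claw": 0,"travel": [0.076,0.0085,0],"angular": [0,0,0]}
  ]
}}

```text
t: 5.15
position: [0.5572, 0.2442, 0.1313]
tool_rot: [-2.077, -2.344, 0.02]
contact_force: [-17.6, -1.0, 12.3]
opening: 0.0428
gripper_force: 10.1
```

Request:
{"op": "drive_tool", "data": {
  "motion": [
    {"claw": 0,"travel": [0.003,0,0],"angular": [0,0,0]},
    {"claw": 0,"travel": [0.005,0,0],"angular": [0,0,0]},
    {"claw": 0,"travel": [0.005,0,0],"angular": [0,0,0]}
  ]
}}

```text
t: 5.52
position: [0.5576, 0.2441, 0.1309]
tool_rot: [-2.073, -2.339, 0.03]
contact_force: [-26.0, 0.3, 16.8]
opening: 0.0424
gripper_force: 14.9
```

Request:
{"op": "drive_tool", "data": {
  "motion": [
    {"claw": 0,"travel": [-0.02,-0.002,0],"angular": [0,0,0]},
    {"claw": 0,"travel": [-0.024,-0.003,0.03],"angular": [0,0,0]},
    {"claw": 0,"travel": [-0.04,-0.003,0.09],"angular": [0,0,0]},
    {"claw": 0,"travel": [-0.04,-0.003,0.12],"angular": [0,0,0]},
    {"claw": 0.3,"travel": [-0.089,-0.5,0.12],"angular": [0,0,76]},
    {"claw": 0.3,"travel": [-0.089,-0.5,0.12],"angular": [0,0,76]},
    {"claw": 0.3,"travel": [-0.089,-0.5,0.12],"angular": [0,0,76]},
    {"claw": 0.3,"travel": [-0.089,-0.5,0.12],"angular": [0,0,76]},
    {"claw": 0.3,"travel": [-0.089,-0.5,0.12],"angular": [0,0,76]},
    {"claw": 0.3,"travel": [-0.089,-0.5,0.12],"angular": [0,0,76]},
    {"claw": 0.3,"travel": [-0.089,-0.5,0.12],"angular": [0,0,76]},
    {"claw": 0.3,"travel": [-0.089,-0.5,0.12],"angular": [0,0,76]},
    {"claw": 0.3,"travel": [-0.089,-0.5,0.12],"angular": [0,0,76]},
    {"claw": 0.3,"travel": [-0.089,-0.5,0.12],"angular": [0,0,76]},
    {"claw": 0.3,"travel": [-0.089,-0.5,0.12],"angular": [0,0,76]},
    {"claw": 0.3,"travel": [-0.089,-0.5,0.12],"angular": [0,0,76]}
  ]
}}

```text
t: 7.52
position: [0.4813, -0.2538, 0.2524]
tool_rot: [0.192, 3.135, 0.0]
contact_force: [-0.4, -0.1, -0.4]
opening: 0.0556
gripper_force: 0.0
```

```bash
python3 - <<'E'
from h import *
s=state();print(s['t'],s['position'],s['tool_rot'],s['opening'],s['joint_pos'])
y=R.from_rotvec(s['tool_rot']).as_matrix()[:,1];print(y)
crop("scene",180,100,380,240,4,"s4",1.3)
E
```

```text
7.525 [ 0.48128851 -0.25379674  0.25237584] [1.91939815e-01 3.13534778e+00 1.68294496e-04] 0.05563977478607426 [-5.63087097e-01  2.58197369e-01  1.55946909e+00  2.83095903e-04
  1.32364877e+00 -2.01166919e+00]
[1.21978902e-01 9.92532685e-01 1.29883110e-04]
```

View pics/s4.png

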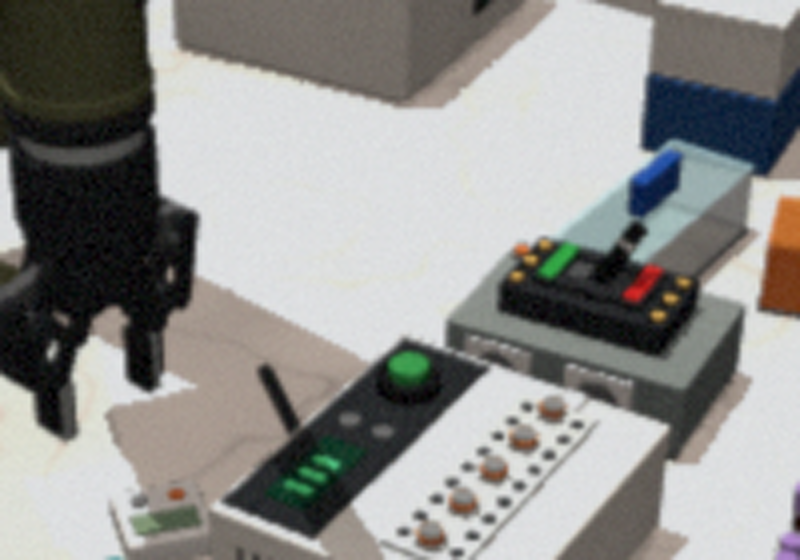

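Lever leans to the red mark and the gripper is above the first cap. Descend and grip.

Request:
{"op": "drive_tool", "data": {
  "motion": [
    {"claw": 0.3,"travel": [0,-0.001,-0.06],"angular": [0,0,0]},
    {"claw": 0.3,"travel": [0,-0.001,-0.1],"angular": [0,0,0]},
    {"claw": 0.3,"travel": [0,-0.001,-0.125],"angular": [0,0,0]},
    {"claw": 0.3,"travel": [0,-0.001,-0.132],"angular": [0,0,0]},
    {"claw": -1,"travel": [0,-0.001,-0.132],"angular": [0,0,0]},
    {"claw": -1,"travel": [0,-0.001,-0.132],"angular": [0,0,0]},
    {"claw": -1,"travel": [0,-0.001,-0.132],"angular": [0,0,0]},
    {"claw": -1,"travel": [0,-0.001,-0.132],"angular": [0,0,0]},
    {"claw": -1,"travel": [0,-0.001,-0.132],"angular": [0,0,0]},
    {"claw": -1,"travel": [0,-0.001,-0.132],"angular": [0,0,0]}
  ],
  "newtons": 35
}}

```text
t: 8.82
position: [0.482, -0.2562, 0.1217]
tool_rot: [0.194, 3.133, -0.002]
contact_force: [0.7, 1.9, 7.0]
opening: 0.0135
gripper_force: 34.4
```

Request:
{"op": "drive_tool", "data": {
  "motion": [
    {"claw": -1,"travel": [0,0,0.02],"angular": [0,0,0]},
    {"claw": -1,"travel": [0,0,0.05],"angular": [0,0,0]},
    {"claw": -1,"travel": [0,0,0.09],"angular": [0,0,0]},
    {"claw": -1,"travel": [0,0,0.14],"angular": [0,0,0]},
    {"claw": -1,"travel": [0,0,0.15],"angular": [0,0,0]},
    {"claw": -1,"travel": [0,0,0.15],"angular": [0,0,0]}
  ]
}}

```text
t: 9.57
position: [0.4809, -0.2559, 0.2708]
tool_rot: [0.194, 3.134, -0.001]
contact_force: [-0.9, 0.6, -0.6]
opening: 0.014
gripper_force: 34.1
```

```bash
python3 - <<'E'
from h import *
s=state();print(s['t'],s['position'],s['opening'])
P=s['position']
print(proj("scene",P),proj("top",P),proj("scene",P-[0,0,.1]))
u,v=proj("scene",P).astype(int)
crop("scene",u-60,v-40,u+60,v+70,5,"s5",1.4)
E
```

```text
9.575 [ 0.48091886 -0.25591162  0.27080736] 0.014018815652888492
[203.75607978 191.1872598 ] [377.08838676 204.65393627] [206.55141209 227.4764536 ]
```

View pics/s5.png

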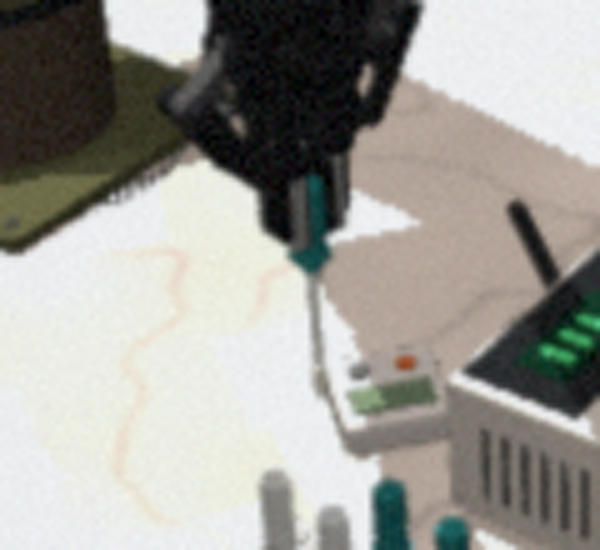

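Swab hangs upright in the jaws (bud tip at full-picture ≈ (208,230), ~1 px from predicted). Checking tube estimates by overlaying circles on both views.

```bash
python3 - <<'E'
from h import *
k=7
c0=np.array([.5923,-.016]);d=np.array([.0629,-.998])
out=[]
for n,(x0,y0,x1,y1) in dict(top=(250,165,328,196),scene=(277,192,331,245)).items():
    im=capture(n)[y0:y1,x0:x1];im=np.clip(im*(1.8 if n=="top" else 1.2),0,255).astype('uint8')
    im=cv2.resize(im,None,fx=k,fy=k,interpolation=cv2.INTER_CUBIC)
    for i in range(-2,3):
        c=c0+d*.04*i
        for z,r,col in((.112,.008,(255,0,0)),(.099,.008,(0,0,255))):
            a=np.linspace(0,6.28,40)
            P=[(proj(n,[c[0]+r*np.cos(t),c[1]+r*np.sin(t),z])-[x0,y0]+.5)*k-.5 for t in a]
            cv2.polylines(im,[np.round(P).astype(np.int32)],True,col,1)
    out.append(im)
h=max(o.shape[0] for o in out);w=max(o.shape[1] for o in out)
M=np.zeros((out[0].shape[0]+out[1].shape[0],w,3),'uint8')
M[:out[0].shape[0],:out[0].shape[1]]=out[0];M[out[0].shape[0]:,:out[1].shape[1]]=out[1]
cv2.imwrite("pics/ov.png",M[:600,:,::-1]);print(M.shape)
E
```

```text
(588, 546, 3)
```

View pics/ov.png

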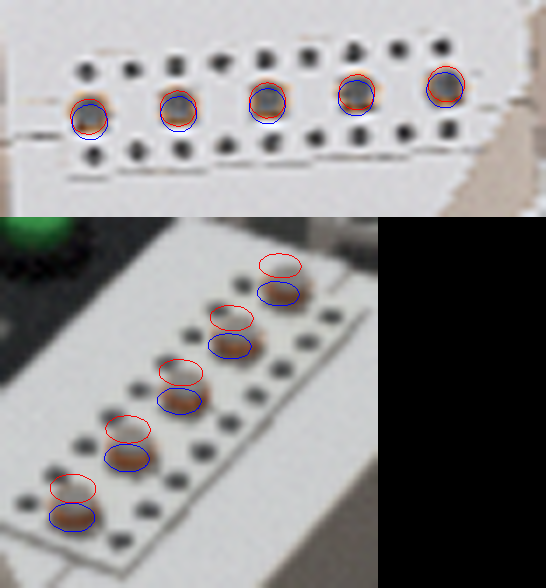

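Red circles (rim) lie on the tubes in the top view and within ~1 px in the scene view. Carrying over to the nearest tube.

Request:
{"op": "drive_tool", "data": {
  "motion": [
    {"claw": -1,"travel": [0.04,0.08,0],"angular": [0,0,-30]},
    {"claw": -1,"travel": [0.116,0.16,0],"angular": [0,0,-79.3]},
    {"claw": -1,"travel": [0.116,0.16,0],"angular": [0,0,-79.3]},
    {"claw": -1,"travel": [0.116,0.16,0],"angular": [0,0,-79.3]},
    {"claw": -1,"travel": [0.116,0.16,0],"angular": [0,0,-79.3]},
    {"claw": -1,"travel": [0.116,0.16,0],"angular": [0,0,-79.3]},
    {"claw": -1,"travel": [0.116,0.16,0],"angular": [0,0,-79.3]},
    {"claw": -1,"travel": [0.116,0.16,-0.03],"angular": [0,0,-79.3]},
    {"claw": -1,"travel": [0.116,0.16,-0.03],"angular": [0,0,-79.3]},
    {"claw": -1,"travel": [0.116,0.16,-0.03],"angular": [0,0,-79.3]},
    {"claw": -1,"travel": [0.116,0.16,-0.03],"angular": [0,0,-79.3]},
    {"claw": -1,"travel": [0.116,0.16,-0.03],"angular": [0,0,-79.3]}
  ]
}}

```text
t: 11.22
position: [0.5974, -0.0959, 0.2412]
tool_rot: [2.149, 2.29, 0.001]
contact_force: [0.2, 0.5, -0.2]
opening: 0.0137
gripper_force: 34.2
```

```bash
python3 - <<'E'
from h import *
s=state();M=R.from_rotvec(s['tool_rot']).as_matrix();print(s['position'],M[:,1],M[:,2])
crop("scene",250,170,330,245,7,"s6",1.3)
E
```

```text
[ 0.5973937  -0.09590395  0.2411534 ] [0.99797435 0.06360091 0.00145416] [ 1.48013868e-03 -3.61323416e-04 -9.99998839e-01]
```

View pics/s6.png

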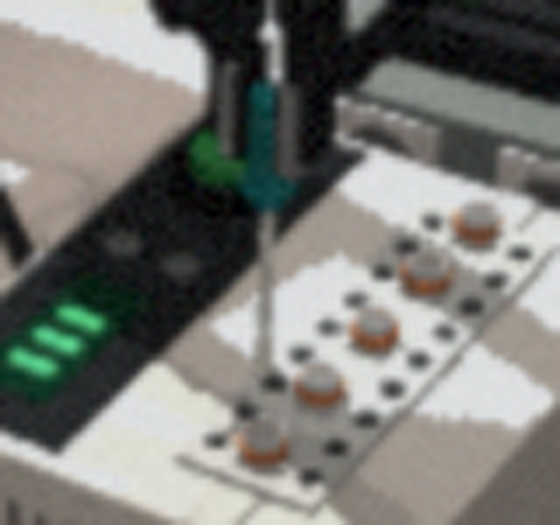

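The shaft line points at the nearest tube (crop (264,440)). Inserting with force checks.

Request:
{"op": "drive_tool", "data": {
  "motion": [
    {"claw": -1,"travel": [0,0,-0.01],"angular": [0,0,0]},
    {"claw": -1,"travel": [0,0,-0.02],"angular": [0,0,0]},
    {"claw": -1,"travel": [0,0,-0.027],"angular": [0,0,0]},
    {"claw": -1,"travel": [0,0,-0.033],"angular": [0,0,0]},
    {"claw": -1,"travel": [0,0,-0.038],"angular": [0,0,0]},
    {"claw": -1,"travel": [0,0,-0.038],"angular": [0,0,0]}
  ]
}}

```text
t: 12.02
position: [0.5967, -0.0957, 0.2018]
tool_rot: [-2.15, -2.29, 0.001]
contact_force: [-0.6, -0.0, 0.3]
opening: 0.0137
gripper_force: 34.2
```

Request:
{"op": "drive_tool", "data": {
  "motion": [
    {"claw": -1,"travel": [0,0,-0.015],"angular": [0,0,0]},
    {"claw": -1,"travel": [0,0,-0.03],"angular": [0,0,0]},
    {"claw": -1,"travel": [0,0,-0.045],"angular": [0,0,0]},
    {"claw": -1,"travel": [0,0,-0.053],"angular": [0,0,0]},
    {"claw": -1,"travel": [0,0,-0.058],"angular": [0,0,0]},
    {"claw": -1,"travel": [0,0,-0.058],"angular": [0,0,0]}
  ]
}}

```text
t: 12.78
position: [0.5971, -0.0958, 0.144]
tool_rot: [-2.15, -2.29, 0.0]
contact_force: [-1.3, 0.3, -1.0]
opening: 0.0141
gripper_force: 34.1
```

Plug is at the mouth with no force; push home.

Request:
{"op": "drive_tool", "data": {
  "motion": [
    {"claw": -1,"travel": [0,0,-0.003],"angular": [0,0,0]},
    {"claw": -1,"travel": [0,0,-0.006],"angular": [0,0,0]},
    {"claw": -1,"travel": [0,0,-0.009],"angular": [0,0,0]},
    {"claw": -1,"travel": [0,0,-0.011],"angular": [0,0,0]},
    {"claw": -1,"travel": [0,0,-0.011],"angular": [0,0,0]}
  ]
}}

```text
t: 13.4
position: [0.5973, -0.0959, 0.1375]
tool_rot: [2.148, 2.289, 0.002]
contact_force: [-7.3, 1.3, 22.2]
opening: 0.0138
gripper_force: 36.6
```

Seated (z matches, 22 N). Release, go to second cap.

Request:
{"op": "drive_tool", "data": {
  "motion": [
    {"claw": 0.2,"travel": [0,0,0.004],"angular": [0,0,0]},
    {"claw": 0.2,"travel": [0,0,0.004],"angular": [0,0,0]},
    {"claw": 0.2,"travel": [0,0,0.004],"angular": [0,0,0]},
    {"claw": 0.2,"travel": [0,0,0.06],"angular": [0,0,0]},
    {"claw": 0.2,"travel": [0,0,0.12],"angular": [0,0,0]},
    {"claw": 0.2,"travel": [-0.075,-0.165,0.12],"angular": [0,0,79.3]},
    {"claw": 0.2,"travel": [-0.075,-0.165,0.12],"angular": [0,0,79.3]},
    {"claw": 0.2,"travel": [-0.075,-0.165,0.12],"angular": [0,0,79.3]},
    {"claw": 0.2,"travel": [-0.075,-0.165,0.12],"angular": [0,0,79.3]},
    {"claw": 0.2,"travel": [-0.075,-0.165,0.12],"angular": [0,0,79.3]},
    {"claw": 0.2,"travel": [-0.075,-0.165,0.12],"angular": [0,0,79.3]},
    {"claw": 0.2,"travel": [-0.075,-0.165,0.12],"angular": [0,0,79.3]},
    {"claw": 0.2,"travel": [-0.075,-0.165,0.12],"angular": [0,0,79.3]},
    {"claw": 0.2,"travel": [-0.075,-0.165,0.12],"angular": [0,0,79.3]},
    {"claw": 0.2,"travel": [-0.075,-0.165,0.12],"angular": [0,0,79.3]},
    {"claw": 0.2,"travel": [-0.075,-0.165,0.12],"angular": [0,0,79.3]}
  ]
}}

```text
t: 15.4
position: [0.5219, -0.2607, 0.2531]
tool_rot: [-0.196, -3.135, -0.0]
contact_force: [-0.3, 0.3, 0.2]
opening: 0.051
gripper_force: 0.0
```

Request:
{"op": "drive_tool", "data": {
  "motion": [
    {"claw": 0.2,"travel": [0,0,-0.06],"angular": [0,0,0]},
    {"claw": 0.2,"travel": [0,0,-0.1],"angular": [0,0,0]},
    {"claw": 0.2,"travel": [0,0,-0.125],"angular": [0,0,0]},
    {"claw": 0.2,"travel": [0,0,-0.133],"angular": [0,0,0]},
    {"claw": 0.2,"travel": [0,0,-0.133],"angular": [0,0,0]},
    {"claw": -1,"travel": [0,0,-0.133],"angular": [0,0,0]},
    {"claw": -1,"travel": [0,0,-0.133],"angular": [0,0,0]},
    {"claw": -1,"travel": [0,0,-0.133],"angular": [0,0,0]},
    {"claw": -1,"travel": [0,0,-0.133],"angular": [0,0,0]},
    {"claw": -1,"travel": [0,0,-0.133],"angular": [0,0,0]},
    {"claw": -1,"travel": [0,0,-0.133],"angular": [0,0,0]}
  ]
}}

```text
t: 16.77
position: [0.5227, -0.2613, 0.1216]
tool_rot: [0.194, 3.133, -0.002]
contact_force: [-0.6, 0.3, 5.1]
opening: 0.0139
gripper_force: 34.3
```

```bash
python3 - <<'E'
from h import *
S=capture("scene");T=capture("top")
print(blobs("scene",S,*COL['teal'],(190,180,340,300),3));print(blobs("top",T,*COL['teal'],(250,160,385,245),3))
print(blobs("top",T,*COL['blue'],(120,205,190,240),20),proj("top",[.5973,-.0958,.13]),proj("scene",[.5973,-.0958,.1345]))
E
```

```text
[(array([286.86, 225.64]), np.int32(78)), (array([221.88, 256.48]), np.int32(33)), (array([233.18, 262.94]), np.int32(82))]
[(array([314.08, 175.58]), np.int32(26)), (array([303.83, 209.25]), np.int32(12))]
[(array([151.73, 218.41]), np.int32(83))] [313.63199851 175.35370443] [287.18969738 223.00756416]
```

Request:
{"op": "drive_tool", "data": {
  "motion": [
    {"claw": -1,"travel": [0,0,0.02],"angular": [0,0,0]},
    {"claw": -1,"travel": [0,0,0.05],"angular": [0,0,0]},
    {"claw": -1,"travel": [0,0,0.1],"angular": [0,0,0]},
    {"claw": -1,"travel": [0,0,0.15],"angular": [0,0,0]},
    {"claw": -1,"travel": [0,0,0.15],"angular": [0,0,0]},
    {"claw": -1,"travel": [0.073,0.2045,0.15],"angular": [0,0,-79.3]},
    {"claw": -1,"travel": [0.073,0.2045,0.15],"angular": [0,0,-79.3]},
    {"claw": -1,"travel": [0.073,0.2045,0.15],"angular": [0,0,-79.3]},
    {"claw": -1,"travel": [0.073,0.2045,0.15],"angular": [0,0,-79.3]},
    {"claw": -1,"travel": [0.073,0.2045,0.15],"angular": [0,0,-79.3]},
    {"claw": -1,"travel": [0.073,0.2045,0.15],"angular": [0,0,-79.3]},
    {"claw": -1,"travel": [0.073,0.2045,0.15],"angular": [0,0,-79.3]},
    {"claw": -1,"travel": [0.073,0.2045,0.15],"angular": [0,0,-79.3]},
    {"claw": -1,"travel": [0.073,0.2045,0.15],"angular": [0,0,-79.3]},
    {"claw": -1,"travel": [0.073,0.2045,0.12],"angular": [0,0,-79.3]},
    {"claw": -1,"travel": [0.073,0.2045,0.12],"angular": [0,0,-79.3]},
    {"claw": -1,"travel": [0.073,0.2045,0.12],"angular": [0,0,-79.3]}
  ]
}}

```text
t: 19.0
position: [0.595, -0.0563, 0.2405]
tool_rot: [-2.149, -2.291, 0.0]
contact_force: [-0.0, 0.2, -0.5]
opening: 0.0138
gripper_force: 34.2
```

Request:
{"op": "drive_tool", "data": {
  "motion": [
    {"claw": -1,"travel": [0,0,-0.01],"angular": [0,0,0]},
    {"claw": -1,"travel": [0,0,-0.02],"angular": [0,0,0]},
    {"claw": -1,"travel": [0,0,-0.027],"angular": [0,0,0]},
    {"claw": -1,"travel": [0,0,-0.033],"angular": [0,0,0]},
    {"claw": -1,"travel": [0,0,-0.038],"angular": [0,0,0]},
    {"claw": -1,"travel": [0,0,-0.038],"angular": [0,0,0]}
  ]
}}

```text
t: 19.75
position: [0.5947, -0.0562, 0.2018]
tool_rot: [-2.15, -2.29, 0.001]
contact_force: [0.8, -0.4, -0.8]
opening: 0.0137
gripper_force: 34.2
```

Request:
{"op": "drive_tool", "data": {
  "motion": [
    {"claw": -1,"travel": [0,0,-0.015],"angular": [0,0,0]},
    {"claw": -1,"travel": [0,0,-0.03],"angular": [0,0,0]},
    {"claw": -1,"travel": [0,0,-0.045],"angular": [0,0,0]},
    {"claw": -1,"travel": [0,0,-0.053],"angular": [0,0,0]},
    {"claw": -1,"travel": [0,0,-0.058],"angular": [0,0,0]},
    {"claw": -1,"travel": [0,0,-0.058],"angular": [0,0,0]}
  ]
}}

```text
t: 20.5
position: [0.5952, -0.0563, 0.1441]
tool_rot: [2.15, 2.29, 0.0]
contact_force: [-0.4, -0.2, 0.9]
opening: 0.0138
gripper_force: 34.2
```

Request:
{"op": "drive_tool", "data": {
  "motion": [
    {"claw": -1,"travel": [0,0,-0.003],"angular": [0,0,0]},
    {"claw": -1,"travel": [0,0,-0.006],"angular": [0,0,0]},
    {"claw": -1,"travel": [0,0,-0.009],"angular": [0,0,0]},
    {"claw": -1,"travel": [0,0,-0.011],"angular": [0,0,0]},
    {"claw": -1,"travel": [0,0,-0.011],"angular": [0,0,0]}
  ]
}}

```text
t: 21.12
position: [0.5954, -0.0564, 0.1374]
tool_rot: [2.148, 2.289, 0.003]
contact_force: [-6.0, 1.2, 22.4]
opening: 0.0136
gripper_force: 36.7
```

Request:
{"op": "drive_tool", "data": {
  "motion": [
    {"claw": 0.2,"travel": [0,0,0.004],"angular": [0,0,0]},
    {"claw": 0.2,"travel": [0,0,0.004],"angular": [0,0,0]},
    {"claw": 0.2,"travel": [0,0,0.004],"angular": [0,0,0]},
    {"claw": 0.2,"travel": [0,0,0.06],"angular": [0,0,0]},
    {"claw": 0.2,"travel": [0,0,0.12],"angular": [0,0,0]},
    {"claw": 0.2,"travel": [0,0,0.12],"angular": [0,0,0]},
    {"claw": 0.2,"travel": [-0.0335,-0.2095,0.12],"angular": [0,0,79.3]},
    {"claw": 0.2,"travel": [-0.0335,-0.2095,0.12],"angular": [0,0,79.3]},
    {"claw": 0.2,"travel": [-0.0335,-0.2095,0.12],"angular": [0,0,79.3]},
    {"claw": 0.2,"travel": [-0.0335,-0.2095,0.12],"angular": [0,0,79.3]},
    {"claw": 0.2,"travel": [-0.0335,-0.2095,0.12],"angular": [0,0,79.3]},
    {"claw": 0.2,"travel": [-0.0335,-0.2095,0.12],"angular": [0,0,79.3]},
    {"claw": 0.2,"travel": [-0.0335,-0.2095,0.12],"angular": [0,0,79.3]},
    {"claw": 0.2,"travel": [-0.0335,-0.2095,0.12],"angular": [0,0,79.3]},
    {"claw": 0.2,"travel": [-0.0335,-0.2095,0.12],"angular": [0,0,79.3]},
    {"claw": 0.2,"travel": [-0.0335,-0.2095,0.12],"angular": [0,0,79.3]},
    {"claw": 0.2,"travel": [-0.0335,-0.2095,0.12],"angular": [0,0,79.3]}
  ]
}}

```text
t: 23.25
position: [0.5613, -0.2657, 0.2529]
tool_rot: [-0.195, -3.135, -0.0]
contact_force: [-0.1, 0.1, 0.1]
opening: 0.0514
gripper_force: 0.0
```

Request:
{"op": "drive_tool", "data": {
  "motion": [
    {"claw": 0.2,"travel": [0,0,-0.06],"angular": [0,0,0]},
    {"claw": 0.2,"travel": [0,0,-0.1],"angular": [0,0,0]},
    {"claw": 0.2,"travel": [0,0,-0.125],"angular": [0,0,0]},
    {"claw": 0.2,"travel": [0,0,-0.133],"angular": [0,0,0]},
    {"claw": 0.2,"travel": [0,0,-0.133],"angular": [0,0,0]},
    {"claw": -1,"travel": [0,0,-0.133],"angular": [0,0,0]},
    {"claw": -1,"travel": [0,0,-0.133],"angular": [0,0,0]},
    {"claw": -1,"travel": [0,0,-0.133],"angular": [0,0,0]},
    {"claw": -1,"travel": [0,0,-0.133],"angular": [0,0,0]},
    {"claw": -1,"travel": [0,0,-0.133],"angular": [0,0,0]},
    {"claw": -1,"travel": [0,0,-0.133],"angular": [0,0,0]}
  ]
}}

```text
t: 24.62
position: [0.5623, -0.2662, 0.1217]
tool_rot: [0.194, 3.133, -0.002]
contact_force: [-0.4, -0.0, 6.2]
opening: 0.0137
gripper_force: 34.2
```

Request:
{"op": "drive_tool", "data": {
  "motion": [
    {"claw": -1,"travel": [0,0,0.02],"angular": [0,0,0]},
    {"claw": -1,"travel": [0,0,0.05],"angular": [0,0,0]},
    {"claw": -1,"travel": [0,0,0.1],"angular": [0,0,0]},
    {"claw": -1,"travel": [0,0,0.15],"angular": [0,0,0]},
    {"claw": -1,"travel": [0,0,0.15],"angular": [0,0,0]},
    {"claw": -1,"travel": [0.031,0.2493,0.15],"angular": [0,0,-79.3]},
    {"claw": -1,"travel": [0.031,0.2493,0.15],"angular": [0,0,-79.3]},
    {"claw": -1,"travel": [0.031,0.2493,0.15],"angular": [0,0,-79.3]},
    {"claw": -1,"travel": [0.031,0.2493,0.15],"angular": [0,0,-79.3]},
    {"claw": -1,"travel": [0.031,0.2493,0.15],"angular": [0,0,-79.3]},
    {"claw": -1,"travel": [0.031,0.2493,0.15],"angular": [0,0,-79.3]},
    {"claw": -1,"travel": [0.031,0.2493,0.15],"angular": [0,0,-79.3]},
    {"claw": -1,"travel": [0.031,0.2493,0.15],"angular": [0,0,-79.3]},
    {"claw": -1,"travel": [0.031,0.2493,0.15],"angular": [0,0,-79.3]},
    {"claw": -1,"travel": [0.031,0.2493,0.12],"angular": [0,0,-79.3]},
    {"claw": -1,"travel": [0.031,0.2493,0.12],"angular": [0,0,-79.3]},
    {"claw": -1,"travel": [0.031,0.2493,0.12],"angular": [0,0,-79.3]}
  ]
}}

```text
t: 26.75
position: [0.5925, -0.0165, 0.2405]
tool_rot: [-2.149, -2.291, 0.0]
contact_force: [1.2, 0.2, -0.1]
opening: 0.0138
gripper_force: 34.2
```

Request:
{"op": "drive_tool", "data": {
  "motion": [
    {"claw": -1,"travel": [0,0,-0.01],"angular": [0,0,0]},
    {"claw": -1,"travel": [0,0,-0.02],"angular": [0,0,0]},
    {"claw": -1,"travel": [0,0,-0.027],"angular": [0,0,0]},
    {"claw": -1,"travel": [0,0,-0.033],"angular": [0,0,0]},
    {"claw": -1,"travel": [0,0,-0.038],"angular": [0,0,0]},
    {"claw": -1,"travel": [0,0,-0.038],"angular": [0,0,0]}
  ]
}}

```text
t: 27.5
position: [0.5922, -0.0164, 0.2018]
tool_rot: [-2.15, -2.29, 0.001]
contact_force: [-0.4, 0.2, 0.6]
opening: 0.0137
gripper_force: 34.2
```

Request:
{"op": "drive_tool", "data": {
  "motion": [
    {"claw": -1,"travel": [0,0,-0.015],"angular": [0,0,0]},
    {"claw": -1,"travel": [0,0,-0.03],"angular": [0,0,0]},
    {"claw": -1,"travel": [0,0,-0.045],"angular": [0,0,0]},
    {"claw": -1,"travel": [0,0,-0.053],"angular": [0,0,0]},
    {"claw": -1,"travel": [0,0,-0.058],"angular": [0,0,0]},
    {"claw": -1,"travel": [0,0,-0.058],"angular": [0,0,0]}
  ]
}}

```text
t: 28.25
position: [0.5922, -0.0165, 0.1444]
tool_rot: [-2.15, -2.29, 0.001]
contact_force: [-0.9, -1.1, 1.6]
opening: 0.0138
gripper_force: 34.4
```

Request:
{"op": "drive_tool", "data": {
  "motion": [
    {"claw": -1,"travel": [0,0,-0.003],"angular": [0,0,0]},
    {"claw": -1,"travel": [0,0,-0.006],"angular": [0,0,0]},
    {"claw": -1,"travel": [0,0,-0.009],"angular": [0,0,0]},
    {"claw": -1,"travel": [0,0,-0.011],"angular": [0,0,0]},
    {"claw": -1,"travel": [0,0,-0.011],"angular": [0,0,0]}
  ]
}}

```text
t: 28.88
position: [0.5936, -0.0165, 0.1375]
tool_rot: [2.148, 2.288, 0.004]
contact_force: [-5.6, 0.1, 23.9]
opening: 0.0141
gripper_force: 37.2
```

Request:
{"op": "drive_tool", "data": {
  "motion": [
    {"claw": 0.2,"travel": [0,0,0.004],"angular": [0,0,0]},
    {"claw": 0.2,"travel": [0,0,0.004],"angular": [0,0,0]},
    {"claw": 0.2,"travel": [0,0,0.004],"angular": [0,0,0]},
    {"claw": 0.2,"travel": [0,0,0.06],"angular": [0,0,0]},
    {"claw": 0.2,"travel": [0,0,0.12],"angular": [0,0,0]},
    {"claw": 0.2,"travel": [-0.05,0,0.15],"angular": [0,0,0]},
    {"claw": 0.2,"travel": [-0.05,0,0.15],"angular": [0,0,0]}
  ]
}}

```text
t: 29.75
position: [0.5409, -0.0164, 0.2858]
tool_rot: [2.149, 2.289, 0.003]
contact_force: [-0.1, -0.6, -0.4]
opening: 0.0508
gripper_force: 0.0
```

```bash
python3 - <<'E'
from h import *
T=capture("top");S=capture("scene")
print(blobs("scene",S,*COL['teal'],(190,180,340,300),3))
for n,im,b in(("top",T,(90,195,195,245)),("scene",S,(325,130,362,165))):
    print(n,blobs(n,im,*COL['blue'],b,10))
    hs=cv2.cvtColor(im,cv2.COLOR_RGB2HSV);m=cv2.inRange(hs,np.array(COL['blue'][0]),np.array(COL['blue'][1]));m2=np.zeros_like(m);x0,y0,x1,y1=b;m2[y0:y1,x0:x1]=m[y0:y1,x0:x1]
    r=cv2.minAreaRect(np.argwhere(m2)[:,::-1].astype(np.float32));bp=cv2.boxPoints(r);print(r)
    if n=="top":
        w=np.array([onz("top",p,.098)[:2] for p in bp]);print(np.round(w,4),w.mean(0))
a=cv2.resize(np.clip(T[140:250,90:340]*1.6,0,255).astype('uint8'),None,fx=3.2,fy=3.2,interpolation=cv2.INTER_CUBIC)
b=cv2.resize(S[115:210,270:400],None,fx=2.5,fy=2.5,interpolation=cv2.INTER_CUBIC)
M=np.zeros((a.shape[0]+b.shape[0],a.shape[1],3),'uint8');M[:a.shape[0]]=a;M[a.shape[0]:,:b.shape[1]]=b
cv2.imwrite("pics/c1.png",M[:,:,::-1]);print(M.shape)
E
```

```text
[(array([298.81, 213.37]), np.int32(151)), (array([286.86, 225.51]), np.int32(76))]
top [(array([151.7 , 218.44]), np.int32(82))]
((151.5, 218.0), (4.0, 19.0), 90.0)
[[0.4905 0.4409]
 [0.4888 0.3816]
 [0.4762 0.3815]
 [0.4779 0.4406]] [0.48335829 0.41115594]
scene [(array([342.74, 144.68]), np.int32(93))]
((346.71441650390625, 139.11752319335938), (13.622298240661621, 31.104248046875), 50.52754211425781)
(590, 800, 3)
```

View pics/c1.png

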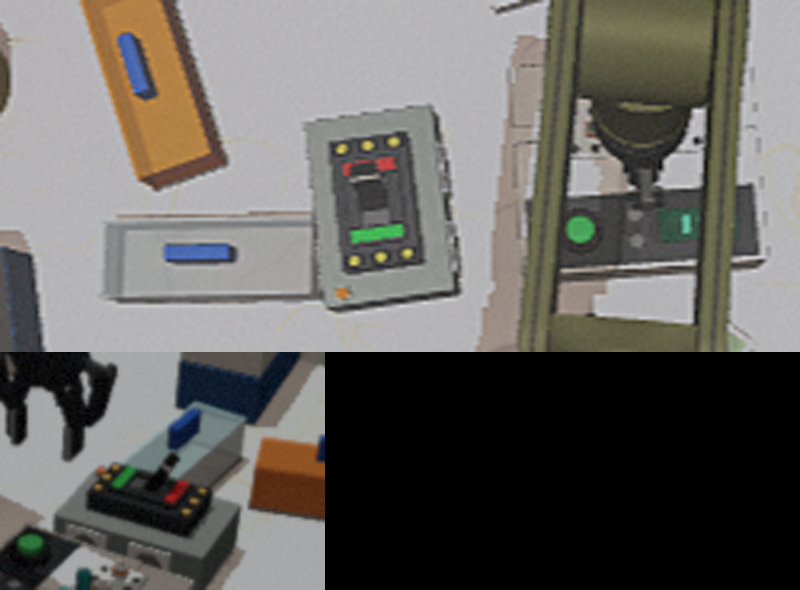

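```bash
python3 - <<'E'
from h import *
T=capture("top")
hs=cv2.cvtColor(T,cv2.COLOR_RGB2HSV)[205:232,125:185]
m=cv2.inRange(hs,np.array(COL['blue'][0]),np.array(COL['blue'][1]))
p=np.argwhere(m)[:,::-1]+[125,205]
w=np.array([onz("top",q,.095)[:2] for q in p]);print(len(w),w.mean(0))
u,s,v=np.linalg.svd(w-w.mean(0));print('handle axis',v[0],np.degrees(np.arctan2(v[0][0],v[0][1])))
# cover long edges from crop readings
f=lambda x,y,z:onz("top",(90+x/3.2,140+y/3.2),z)[:2]
for a,b,z in(((122,222),(312,222),.064),((122,296),(316,300),.064)):
    d=f(*a,z)-f(*b,z);print(f(*a,z),f(*b,z),np.degrees(np.arctan2(d[0],d[1])))
P,e=tri((151.7,218.44),(342.74,144.68));print(P,e)
E
```

```text
83 [0.48241988 0.41113381]
handle axis [0.0103546  0.99994639] 0.5932857329769868
[0.51748168 0.4960044 ] [0.51203188 0.30609324] 1.643741765382213
[0.44343407 0.49423382] [0.43401143 0.30184511] 2.803939062895485
[0.48253011 0.41400501 0.08194561] 0.00338699019203521
```

Cover is unmoved with handle at ≈(482,412), ~1° off world y; swabs in. Go over it.

Request:
{"op": "drive_tool", "data": {
  "motion": [
    {"claw": 0.2,"travel": [-0.06,0.4285,0],"angular": [0,0,-5]},
    {"claw": 0.2,"travel": [-0.06,0.4285,0],"angular": [0,0,-5]},
    {"claw": 0.2,"travel": [-0.06,0.4285,0],"angular": [0,0,-5]},
    {"claw": 0.2,"travel": [-0.06,0.4285,0],"angular": [0,0,-5]},
    {"claw": 0.2,"travel": [-0.06,0.4285,0],"angular": [0,0,-5]},
    {"claw": 0.2,"travel": [-0.06,0.4285,0],"angular": [0,0,-5]},
    {"claw": 0.2,"travel": [-0.06,0.4285,0],"angular": [0,0,-5]},
    {"claw": 0.2,"travel": [-0.06,0.4285,0],"angular": [0,0,-5]},
    {"claw": 0.2,"travel": [-0.06,0.4285,0],"angular": [0,0,-5]},
    {"claw": 0.2,"travel": [-0.06,0.4285,-0.08],"angular": [0,0,-5]},
    {"claw": 0.2,"travel": [-0.06,0.4285,-0.1],"angular": [0,0,-5]},
    {"claw": 0.2,"travel": [-0.06,0.4285,-0.1],"angular": [0,0,-5]}
  ]
}}

```text
t: 31.4
position: [0.4808, 0.4085, 0.1795]
tool_rot: [-2.25, -2.191, 0.014]
contact_force: [0.8, 0.5, 1.2]
opening: 0.0511
gripper_force: 0.0
```

```bash
python3 - <<'E'
from h import *
s=state();print(s['t'],s['position'],R.from_rotvec(s['tool_rot']).as_matrix()[:,1])
a=capture("scene");print(blobs("scene",a,*COL['blue'],(310,130,362,175),10))
a=np.clip(a[90:200,290:400]*1.3,0,255).astype('uint8')
cv2.imwrite("pics/c2.png",cv2.resize(a,None,fx=5,fy=5,interpolation=cv2.INTER_CUBIC)[:,:,::-1])
E
```

```text
31.4 [0.48080574 0.40849546 0.17947449] [ 0.99962835 -0.02635287 -0.00697766]
[(array([342.6 , 144.58]), np.int32(78))]
```

View pics/c2.png

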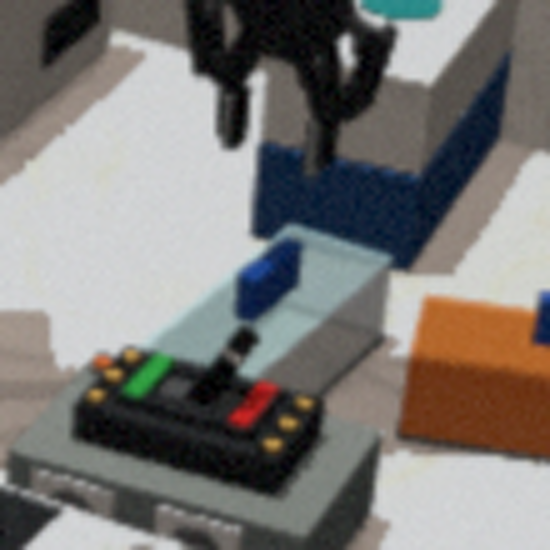

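Jaws are above the cover's blue handle, cover unmoved. Descend and grip.

Request:
{"op": "drive_tool", "data": {
  "motion": [
    {"claw": 0.2,"travel": [0,0,0],"angular": [0,0,0]},
    {"claw": 0.2,"travel": [0,0,-0.05],"angular": [0,0,0]},
    {"claw": 0.2,"travel": [0,0,-0.085],"angular": [0,0,0]},
    {"claw": 0.2,"travel": [0,0,-0.097],"angular": [0,0,0]},
    {"claw": 0.2,"travel": [0,0,-0.097],"angular": [0,0,0]},
    {"claw": -1,"travel": [0,0,-0.097],"angular": [0,0,0]},
    {"claw": -1,"travel": [0,0,-0.097],"angular": [0,0,0]},
    {"claw": -1,"travel": [0,0,-0.097],"angular": [0,0,0]},
    {"claw": -1,"travel": [0,0,-0.097],"angular": [0,0,0]},
    {"claw": -1,"travel": [0,0,-0.097],"angular": [0,0,0]},
    {"claw": -1,"travel": [0,0,-0.097],"angular": [0,0,0]}
  ],
  "newtons": 60
}}

```text
t: 32.83
position: [0.4835, 0.4129, 0.0882]
tool_rot: [2.248, 2.194, 0.006]
contact_force: [0.2, 0.5, 5.3]
opening: 0.0149
gripper_force: 59.8
```

Request:
{"op": "drive_tool", "data": {
  "motion": [
    {"claw": -1,"travel": [0,0,0.02],"angular": [0,0,0]},
    {"claw": -1,"travel": [0,0,0.05],"angular": [0,0,0]},
    {"claw": -1,"travel": [0,0,0.1],"angular": [0,0,0]},
    {"claw": -1,"travel": [0,0,0.15],"angular": [0,0,0]},
    {"claw": -1,"travel": [0,0,0.19],"angular": [0,0,0]},
    {"claw": -1,"travel": [0,0,0.19],"angular": [0,0,0]},
    {"claw": -1,"travel": [0,0,0.19],"angular": [0,0,0]}
  ]
}}

```text
t: 33.7
position: [0.4816, 0.4114, 0.2751]
tool_rot: [-2.248, -2.194, 0.004]
contact_force: [-0.5, -0.8, -2.3]
opening: 0.0148
gripper_force: 58.8
```

```bash
python3 - <<'E'
from h import *
s=state();print(s['t'],s['position'],R.from_rotvec(s['tool_rot']).as_matrix()[:,1],s['contact_force'],s['wrist_torque'])
a=capture("scene")
a=np.clip(a[20:210,250:420]*1.3,0,255).astype('uint8')
cv2.imwrite("pics/c3.png",cv2.resize(a,None,fx=3.1,fy=3.1,interpolation=cv2.INTER_CUBIC)[:,:,::-1])
E
```

```text
33.7 [0.48157208 0.41139276 0.27508964] [ 0.99970803 -0.02409697 -0.00178556] [-0.50564941 -0.83624459 -2.31754971] [-0.03061609 -0.04772675  0.00287914]
```

View pics/c3.png

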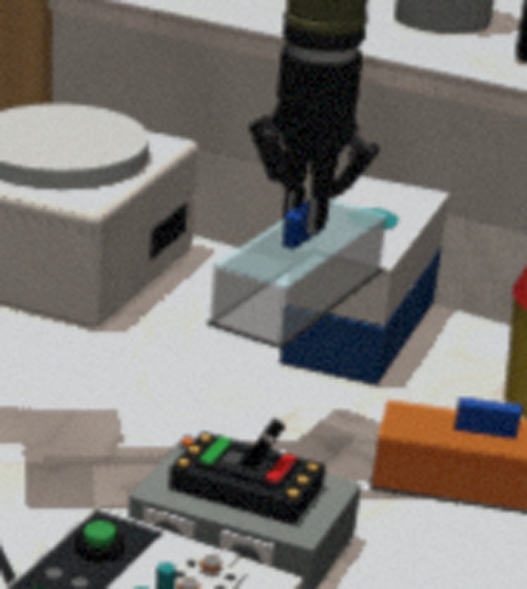

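Cover hangs level in the jaws, clear of everything. Carry to above the block.

Request:
{"op": "drive_tool", "data": {
  "motion": [
    {"claw": -1,"travel": [0.011,-0.04,0],"angular": [0,0,0]},
    {"claw": -1,"travel": [0.022,-0.085,0],"angular": [0,0,1]},
    {"claw": -1,"travel": [0.033,-0.13,0],"angular": [0,0,1]},
    {"claw": -1,"travel": [0.044,-0.175,0],"angular": [0,0,2]},
    {"claw": -1,"travel": [0.055,-0.22,0],"angular": [0,0,2]},
    {"claw": -1,"travel": [0.066,-0.265,0],"angular": [0,0,3]},
    {"claw": -1,"travel": [0.08,-0.31,0],"angular": [0,0,3]},
    {"claw": -1,"travel": [0.09,-0.35,0],"angular": [0,0,4]},
    {"claw": -1,"travel": [0.1,-0.39,0],"angular": [0,0,5]},
    {"claw": -1,"travel": [0.108,-0.42,0],"angular": [0,0,5]},
    {"claw": -1,"travel": [0.11,-0.428,0],"angular": [0,0,5]},
    {"claw": -1,"travel": [0.11,-0.428,0],"angular": [0,0,5]},
    {"claw": -1,"travel": [0.11,-0.428,0],"angular": [0,0,5]},
    {"claw": -1,"travel": [0.11,-0.428,0],"angular": [0,0,5]}
  ]
}}

```text
t: 35.5
position: [0.5921, -0.0148, 0.2762]
tool_rot: [-2.148, -2.292, 0.0]
contact_force: [0.1, 0.1, -2.1]
opening: 0.0147
gripper_force: 58.7
```

```bash
python3 - <<'E'
from h import *
s=state();p=s['position'];print(s['t'],p,R.from_rotvec(s['tool_rot']).as_matrix()[:,1])
S=capture("scene");a=proj("scene",p);u,v=a.astype(int)
b=blobs("scene",S,*COL['blue'],(u-30,v-30,u+30,v+45),5);print(a,b)
d=np.array([-.063,.998,0]);
for t in(-.032,0,.032):print(t,proj("scene",p+d*t+[0,0,-.0072]),proj("scene",p+d*t+[0,0,-.024]))
cx,cy=proj("scene",p-[0,0,.05]).astype(int)
c=np.clip(S[cy-55:cy+60,cx-65:cx+65]*1.3,0,255).astype('uint8')
cv2.imwrite("pics/c4.png",cv2.resize(c,None,fx=5,fy=5,interpolation=cv2.INTER_CUBIC)[:,:,::-1])
E
```

```text
35.5 [ 0.59209252 -0.01482545  0.27620415] [ 9.97917165e-01  6.45072845e-02 -3.78062684e-04]
[305.53540599 158.04169313] [(array([301.48, 162.91]), np.int32(111))]
-0.032 [299.00713862 166.61988057] [298.72473143 172.69221775]
0 [305.39419441 160.64622437] [305.06827195 166.65759557]
0.032 [311.5598524  154.87963608] [311.19356266 160.83059485]
```

Request:
{"op": "drive_tool", "data": {
  "motion": [
    {"claw": -1,"travel": [0,-0.001,-0.02],"angular": [0,0,0]},
    {"claw": -1,"travel": [0,-0.001,-0.035],"angular": [0,0,0]},
    {"claw": -1,"travel": [0,-0.001,-0.05],"angular": [0,0,0]},
    {"claw": -1,"travel": [0,-0.001,-0.065],"angular": [0,0,0]},
    {"claw": -1,"travel": [0,-0.001,-0.078],"angular": [0,0,0]},
    {"claw": -1,"travel": [0,-0.001,-0.082],"angular": [0,0,0]},
    {"claw": -1,"travel": [0,-0.001,-0.082],"angular": [0,0,0]}
  ]
}}

```text
t: 36.42
position: [0.5925, -0.017, 0.194]
tool_rot: [-2.15, -2.29, 0.0]
contact_force: [0.1, -0.3, -1.8]
opening: 0.0148
gripper_force: 58.7
```

Request:
{"op": "drive_tool", "data": {
  "motion": [
    {"claw": -1,"travel": [0,0,-0.003],"angular": [0,0,0]},
    {"claw": -1,"travel": [0,0,-0.006],"angular": [0,0,0]},
    {"claw": -1,"travel": [0,0,-0.009],"angular": [0,0,0]},
    {"claw": -1,"travel": [0,0,-0.012],"angular": [0,0,0]},
    {"claw": -1,"travel": [0,0,-0.012],"angular": [0,0,0]}
  ]
}}

```text
t: 37.05
position: [0.5924, -0.017, 0.1833]
tool_rot: [2.15, 2.29, 0.001]
contact_force: [-2.4, 0.9, 4.1]
opening: 0.0151
gripper_force: 59.6
```

Contact right at the expected deck height. Seat lightly, release, rise and look.

Request:
{"op": "drive_tool", "data": {
  "motion": [
    {"claw": -1,"travel": [0,0,-0.001],"angular": [0,0,0]},
    {"claw": -0.3,"travel": [0,0,0],"angular": [0,0,0]},
    {"claw": -0.1,"travel": [0,0,0],"angular": [0,0,0]},
    {"claw": 0,"travel": [0,0,0],"angular": [0,0,0]},
    {"claw": 0,"travel": [0,0,0],"angular": [0,0,0]},
    {"claw": 0,"travel": [0,0,0.04],"angular": [0,0,0]},
    {"claw": 0,"travel": [0,0,0.09],"angular": [0,0,0]},
    {"claw": -1,"travel": [-0.06,0,0.11],"angular": [0,0,0]},
    {"claw": -1,"travel": [-0.1,0.055,0.11],"angular": [0,0,0]},
    {"claw": -1,"travel": [-0.1,0.055,0.11],"angular": [0,0,0]},
    {"claw": -1,"travel": [-0.1,0.055,0.11],"angular": [0,0,0]}
  ]
}}

```text
t: 38.42
position: [0.4927, 0.0382, 0.2926]
tool_rot: [2.148, 2.291, 0.001]
contact_force: [0.5, -0.3, -0.0]
opening: 0.0002
gripper_force: 0.0
```

```bash
python3 - <<'E'
from h import *
s=state();print(s['t'],s['position'],s['opening'])
S=capture("scene");T=capture("top")
b=blobs("scene",S,*COL['blue'],(280,150,330,220),10);print(b,proj("scene",[.5923,-.016,.181]))
c=np.clip(S[110:270,220:380]*1.3,0,255).astype('uint8')
cv2.imwrite("pics/c5.png",cv2.resize(c,None,fx=3.7,fy=3.7,interpolation=cv2.INTER_CUBIC)[:,:,::-1])
E
```

```text
38.425 [0.4926673  0.03821676 0.2925633 ] 0.00022279646000033203
[(array([304.09, 191.51]), np.int32(158))] [303.56277235 191.39895503]
```

View pics/c5.png

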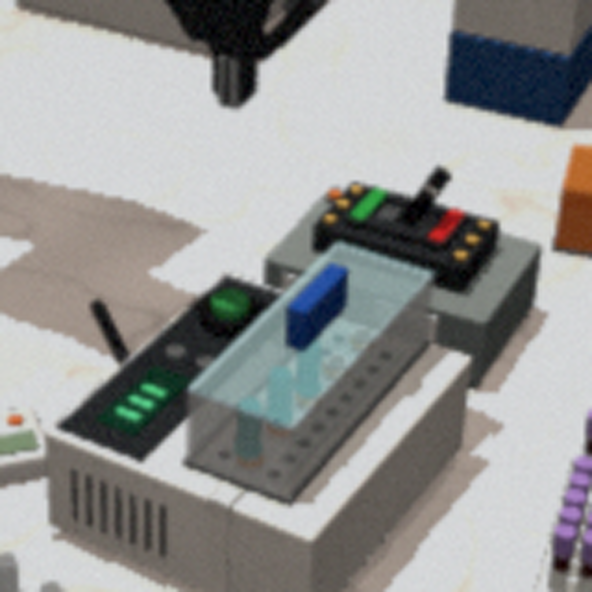

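Cover sits square and flat over the three swabs. Now the button: turn the jaws parallel to the cover and press down.

Request:
{"op": "drive_tool", "data": {
  "motion": [
    {"claw": -1,"travel": [-0.001,0.001,0],"angular": [0,0,86]},
    {"claw": -1,"travel": [-0.001,0.001,0],"angular": [0,0,86]},
    {"claw": -1,"travel": [-0.001,0.001,0],"angular": [0,0,86]},
    {"claw": -1,"travel": [-0.001,0.001,0],"angular": [0,0,86]},
    {"claw": -1,"travel": [-0.001,0.001,0],"angular": [0,0,86]},
    {"claw": -1,"travel": [-0.001,0.001,0],"angular": [0,0,86]},
    {"claw": -1,"travel": [-0.001,0.001,0],"angular": [0,0,86]},
    {"claw": -1,"travel": [-0.001,0.001,0],"angular": [0,0,86]},
    {"claw": -1,"travel": [-0.001,0.001,-0.05],"angular": [0,0,86]},
    {"claw": -1,"travel": [-0.001,0.001,-0.1],"angular": [0,0,86]},
    {"claw": -1,"travel": [-0.001,0.001,-0.14],"angular": [0,0,86]},
    {"claw": -1,"travel": [-0.001,0.001,-0.155],"angular": [0,0,86]},
    {"claw": -1,"travel": [-0.001,0.001,-0.16],"angular": [0,0,86]},
    {"claw": -1,"travel": [-0.001,0.001,-0.16],"angular": [0,0,86]}
  ]
}}

```text
t: 40.28
position: [0.4923, 0.0385, 0.1321]
tool_rot: [-0.012, -3.141, 0.0]
contact_force: [0.5, 0.5, 1.0]
opening: -0.0001
gripper_force: 0.0
```

Request:
{"op": "drive_tool", "data": {
  "motion": [
    {"claw": -1,"travel": [0,0,-0.003],"angular": [0,0,0]},
    {"claw": -1,"travel": [0,0,-0.006],"angular": [0,0,0]},
    {"claw": -1,"travel": [0,0,-0.008],"angular": [0,0,0]},
    {"claw": -1,"travel": [0,0,-0.008],"angular": [0,0,0]}
  ]
}}

```text
t: 40.78
position: [0.4929, 0.0388, 0.1251]
tool_rot: [0.01, 3.138, -0.001]
contact_force: [1.8, -1.9, 4.6]
opening: 0.0
gripper_force: 2.4
```

Request:
{"op": "drive_tool", "data": {
  "motion": [
    {"claw": -1,"travel": [0,0,-0.003],"angular": [0,0,0]},
    {"claw": -1,"travel": [0,0,-0.006],"angular": [0,0,0]},
    {"claw": -1,"travel": [0,0,-0.009],"angular": [0,0,0]},
    {"claw": -1,"travel": [0,0,-0.009],"angular": [0,0,0]},
    {"claw": -1,"travel": [0,0,-0.009],"angular": [0,0,0]}
  ]
}}

```text
t: 41.4
position: [0.4931, 0.0388, 0.1238]
tool_rot: [0.01, 3.134, -0.001]
contact_force: [-16.5, -2.4, 68.9]
opening: -0.0001
gripper_force: 34.8
```

Button is against its stop. Back off and up.

Request:
{"op": "drive_tool", "data": {
  "motion": [
    {"claw": -1,"travel": [0,0,0.02],"angular": [0,0,0]},
    {"claw": -1,"travel": [0,0,0.07],"angular": [0,0,0]},
    {"claw": -1,"travel": [0,0,0.12],"angular": [0,0,0]},
    {"claw": -1,"travel": [-0.04,0,0.2],"angular": [0,0,0]},
    {"claw": -1,"travel": [-0.04,0,0.2],"angular": [0,0,0]},
    {"claw": -1,"travel": [-0.04,0,0.2],"angular": [0,0,0]}
  ]
}}

```text
t: 42.15
position: [0.4511, 0.0394, 0.3169]
tool_rot: [0.01, 3.138, 0.001]
contact_force: [0.7, 0.3, -0.3]
opening: -0.0002
gripper_force: 0.0
```

```bash
python3 - <<'E'
from h import *
S=capture("scene")
print(blobs("scene",S,*COL['blue'],(280,150,330,220),10),blobs("scene",S,*COL['green'],(230,140,380,250)))
hs=cv2.cvtColor(S,cv2.COLOR_RGB2HSV)
print(blobs("scene",S,*COL['red'],(290,140,380,210)),blobs("scene",S,(78,60,40),(98,255,255),(270,190,320,250)))
print(state()['position'])
sign_off()
E
```

```text
[(array([304.03, 191.36]), np.int32(153))] [(array([318.81, 164.91]), np.int32(43)), (array([280.68, 191.16]), np.int32(19)), (array([257.63, 218.21]), np.int32(82))]
[(array([340.  , 170.57]), np.int32(35))] [(array([298.95, 213.32]), np.int32(167)), (array([287.33, 219.11]), np.int32(18))]
[0.45089445 0.03931385 0.31528329]
the job is handed in; nothing more can be done
```

The job is done and handed in at about 42 s: I reset the breaker off then on, seated all three swabs in heater tubes, set the clear cover flat over them, then pressed start to its stop (peak press about 69 N); the judge's verdict isn't shown to me.

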